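Stop the timer, bring the salt round and hold the carousel

ROBOT

A 6-joint arm with a two-finger parallel gripper is mounted at the origin on a cart in front of the work surface, level with it; the furniture and walls round the work are solid. World frame = base frame: x ahead of the robot, y to its left, z up, the work surface at z = 0. Lengths are in m, angles in rad, forces in N, time in s.
With the tool pointing down it reaches from about 0.35 to 0.875 m from the base axis. Payload 4.2 kg.
Tool frame: the origin (TCP) lies at the very end of the fingers, on their centre line; the grasp point (between the pads) lies 19 mm behind it; z points along the fingers, y is the line along which they close (so a half turn about z gives the same grasp; the last joint's range is limited). The gripper opens to 85 mm and grips with 20 to 120 N. Pads are 22 mm wide; open, the fingers measure 114 mm over their backs; the gripper's body (76 mm by 85 mm) begins 54 mm behind the grasp point. The pads swing forward as they close: fully open they stand 13 mm farther back than shut.
Start: joints at [1.587, 0.385, 0.008, 0, -1.194, -0.259], TCP at [0.15, 0.607, 0.231] pointing down, gripper open.
Joint ranges: [-3.14, 3.14], [-1.21, 2.06], [-1.07, 1.41], [-3.16, 2.05], [-2.99, -0.16], [-3.1, 3.1]. Speed limits (rad/s): [2.79, 2.79, 3.14, 3.14, 3.14, 3.14].

INTERFACE

Orientations are given as a unit quaternion [w, x, y, z].
In Python, from workcell import sensors, imaging, job_done gives the robot as it stands.
- The arm moves only by the tool arm_command, never from a script. Its arguments are lists of equal length, an entry for each row: "rotation": the turn, a rotation vector about the world's x, y, z in degrees, a list of three; "slide": the shift along the world's x, y, z in cm, a list of three; "claw": the finger opening in cm, from 0 to 8.54. In form: {"rotation": [[rx, ry, rz], ...], "slide": [[tx, ty, tz], ...], "claw": [claw, ...]}. A call has 1 to 12 rows; each row shifts and turns the commanded pose from where the row before left it; what a row does not reach is not made up. A row lasts 1/8 s, in which the tool goes at most 62.5 mm and 10.7 degrees, less where a joint would pass 70% of its speed; a pose out of reach is approached as far as the arm can. A call with a gripper value outside its range is refused whole. The fingers move at their own pace and stop on an object; "force" is the grip in N (left out, the last holds). Time passes only in rows, so rows that do not move let the fingers close. It gives the time, the measured TCP pose, the force, the opening and the grip force at its end, in the units of the state.
- sensors.read_state(): the state, without advancing time (a new reading comes with each control period).
- imaging.get_image(name): name is "side" or "top"; returns the picture (384x512x3 uint8, red, green, blue); there is no depth.
- imaging.camera_info(name): a dict with "fx", "fy", "cx", "cy" (pixels), "R" (3x3) and "t" (3): a world point X has camera coordinates R X + t. Camera axes: x right, y down, z forward; pixel columns grow to the right and rows downward; lengths in m; the calibration is good to about 2 mm. A picture is of the moment at which its call begins. camera_info takes no time and is no camera call.
- job_done(): hands the job in; it is judged then, once.
The state is a dict: "time": time; "joint_positions": joint angles; "joint_velocities": joint speeds; "joint_torque": joint torques, N m; "position": TCP position; "tool_rot": TCP orientation; "contact_force": force on the tool from outside, world axes, zero at the start; "moment": the same for the moment, N m; "opening": finger opening in m; "gripper_force": force on a finger pad.
Only numpy, scipy, OpenCV 4.12 (cv2) and the standard library are available. Lean on these libraries where they do the work, as an engineer would, in place of code of your own. Each camera call takes 0.05 s, during which the arm holds its last target. There are 200 camera calls.

TASK

The pan is ready for salt before the timer has run out: first stop the kitchen timer by turning its dial fully back to its zero stop. Then turn the spice carousel until its salt shaker stands squarely in the middle of the opening in its rail, and finish with the gripper still holding the turntable's knob and keeping it still, so that I can draw the shaker out with my free hand. Leave every jar standing in its ring and the other things where they are.

Things in the scene. Friction and masses are not known exactly. Their poses are not given: they have to be found in the camera images.
- carousel_base: fixed round wooden foot of the spice carousel, 182 mm across; never moves. Origin: on the worktop, on the carousel's upright axis. Its front is its own -x side (roughly toward the robot). A steel rail, 174 mm across, top 59 mm above the worktop, is fixed to it round the sides and back; its only opening, about 74 mm wide, is centred on the front: jars are drawn out there
- turntable: round wooden tray, 162 mm across, turning several full turns either way about the carousel's axis; friction about 0.02 N m, no spring or click stops. Origin: on the axis, 12 mm above the worktop. Five steel rings (inside 47 mm, 13 mm high) for jars stand on it every 72 degrees at 52 mm radius; the one on its own -x side is empty, the others hold a jar each. Knob in its middle
- knob (a point): middle of the turntable's round wooden knob, on the axis, 149 mm above the worktop. Knob 38 mm across, upright sides from 139 to 158 mm, top at 168 mm above the worktop; on a 13 mm post, one piece with the turntable. Jar caps round it reach 125 mm above the worktop, 28 mm and more from the axis. Cupboards and a microwave hang behind: from 0.48 m above the worktop, x over 0.58
- salt: salt shaker, loose in a ring of the turntable: 44 mm across and 90 mm tall, clear waisted body with a narrow domed cap; shorter than the other jars. Origin: centre of its underside, 20 mm above the worktop
- timer_dial (a joint): dial of the wind-up kitchen timer, rad: 0 is the zero stop; grows counter-clockwise seen from above, about 0.1 rad a minute, so turning it clockwise seen from above brings it back to the stop. Starts between 0.6 and 1.4, stays where it is left (friction 0.02 N m), does not run down by itself
- timer_grip (a point): on the kitchen timer's upright axis, 43 mm above the worktop, the height to grip the dial. Timer round, 61 mm across, 55 mm tall; the lower half, up to 25 mm above the worktop, sits on a suction foot 69 mm across and does not shift or turn; all above 26 mm is the dial, 60 mm across with rounded top
- jar_a: spice jar with wide flat screw cap, 41 mm across and 105 mm tall, loose in a ring of the turntable. Origin: centre of its underside
- jar_b: spice jar with wide flat screw cap, 41 mm across and 105 mm tall, loose in a ring of the turntable. Origin: centre of its underside
- jar_c: spice jar with wide flat screw cap, 41 mm across and 105 mm tall, loose in a ring of the turntable. Origin: centre of its underside
- spare_jar: spice jar, 41 mm across and 105 mm tall, standing on the worktop; bystander. Origin: centre of its underside
- spoon: teaspoon, 130 mm long, lying on the worktop; bystander. Origin: centre of its underside
- mug: mug with handle, 80 x 119 x 94 mm; bystander. Origin: centre of its underside
- lemon: lemon, 72 x 57 x 58 mm; bystander. Origin: centre of its underside
- mill: pepper mill, 58 mm across and 135 mm tall; bystander. Origin: centre of its underside
- jam: jam jar, 58 mm across and 85 mm tall; bystander. Origin: centre of its underside
- tin: tea tin, 69 x 66 x 109 mm; bystander. Origin: centre of its underside
- cup: espresso cup, 58 x 82 x 54 mm; bystander. Origin: centre of its underside
Mind the look-alikes: they are no part of the job. There is more than one size of the part that bears timer_dial; the job needs the largest.

How it is judged:
On the way, in this order (a step that is already met when the one before it is completed fails the run):
1. the timer's dial is back at its zero stop (value of joint timer_dial below 0.06 rad), for 0.2 s.
2. the salt shaker is at the rail's opening (y of salt in the frame of carousel_base between -0.009 and 0.009 m and x of salt in the frame of carousel_base below -0.038 m), for 0.2 s.
At the end, for the whole second after the job is handed in: timer dial within 0.06 rad of its zero stop; salt shaker upright (within 0.12 rad) in its ring, on the front side and within 9 mm of the middle line of the rail's opening; the fingers hold the turntable with more than 2 N and it stands still (under 0.06 rad/s) (all of step 2 and value of joint timer_dial below 0.06 rad and z of salt in the frame of carousel_base below 0.026 m and angle between salt's own z axis and vertical below 0.12 rad and contact force between the fingers and turntable above 2 N and angular speed of turntable below 0.06 rad/s and linear speed of salt below 0.02 m/s); the arm keeps its last pose, push and grip.
It fails at once if a jar on the carousel tips over or leaves its ring (angle between any of salt, jar_a, jar_b, jar_c's own z axis and vertical above 0.35 rad or z of any of salt, jar_a, jar_b, jar_c in the frame of carousel_base above 0.04 m).
It fails at once if another thing on the worktop is shifted by more than 30 mm (distance of any of spare_jar, spoon, mug, lemon, mill, jam, tin, cup from where it was at the start of the episode above 0.03 m).
It also fails if it takes over 72 s, if anything falls off the work surface, if the arm or the gripper's body presses on something with over 40 N, if the wrist force passes 120 N, or if a joint passes its speed limit or range.

## Working session

There is one attempt and no reset: what is moved stays moved. The work goes in short steps, Python scripts to look and compute and a tool call to move; the robot and the scene stay as the last step left them, time stands still between calls to the robot, and variables do not carry over. Pictures are saved under pics/ and viewed, at most 10 in all, crops included, and the job is handed in when it is done.

Besides the shell and the picture viewer there is one more tool, called after "Call:" as name(argument=value, ...) on one line, values as JSON. arm_command: Moves the arm, as the interface text tells. Its arguments: {"type":"object","properties":{"rotation":{"type":"array"},"slide":{"type":"array"},"claw":{"type":"array"},"force":{"type":"number"}},"required":["rotation","slide","claw"]}

```bash
mkdir -p pics; python3 - <<'E'
from workcell import sensors, imaging
import cv2,numpy as np
for n in("side","top"):
    im=imaging.get_image(n); cv2.imwrite(f"pics/{n}0.png",im[:,:,::-1])
    c=imaging.camera_info(n); print(n,c)
print(sensors.read_state())
a=cv2.imread("pics/side0.png");b=cv2.imread("pics/top0.png")
E
```

```text
side {'fx': 361.9038498831112, 'fy': 361.9038498831112, 'cx': 255.89368341974196, 'cy': 199.75714782901233, 'R': array([[-0.66405959, -0.74763378, -0.00828197],
       [-0.58475287,  0.52622532, -0.61737428],
       [ 0.46592805, -0.40513041, -0.78662596]]), 't': array([0.38026398, 0.47474137, 0.83223298])}
top {'fx': 401.6331099578116, 'fy': 401.6331099578116, 'cx': 249.8590497416256, 'cy': 191.032624197756, 'R': array([[ 0.02834835, -0.99942012,  0.01886277],
       [-0.98143936, -0.03140892, -0.18918317],
       [ 0.18966592, -0.01314963, -0.98176063]]), 't': array([-0.09834493,  0.63958793,  1.19780063])}
{'time': 0.1, 'joint_positions': array([ 1.58663458e+00,  3.85475777e-01,  6.78135610e-03, -4.29869851e-04,
       -1.19399848e+00, -2.58621965e-01]), 'joint_velocities': array([-0.00095839, -0.00393356,  0.00315311,  0.00323691, -0.0011249 ,
        0.00060353]), 'joint_torque': array([ 1.17429645e-03, -3.93320346e+01,  1.88930207e+01,  4.19803306e+00,
       -2.58573637e-03,  6.76702214e-06]), 'position': array([0.15009938, 0.60618034, 0.23034146]), 'tool_rot': array([ 9.66701348e-04,  9.92630984e-01, -1.21172568e-01, -6.81780574e-05]), 'contact_force': array([-0.42338812,  0.34797768, -0.84067832]), 'moment': array([-0.01787099, -0.01580991, -0.00566569]), 'gripper_force': 0.0, 'opening': 0.08527539210691143}
```

View pics/top0.png

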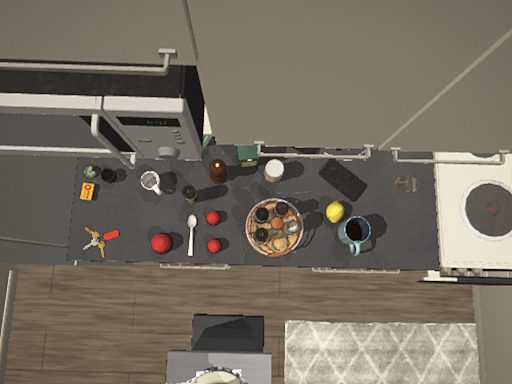

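View pics/side0.png

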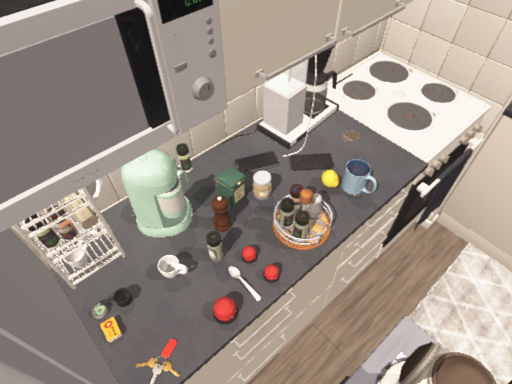

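Top view: there are three red timers, at (161,243), (213,218) and (214,246). The one at (161,243), which is (225,309) in the side view, looks largest. The carousel is at (275,227) top and (303,222) side. I'll check both in one enlarged crop.

```bash
cat > h.py <<'E'
import numpy as np,cv2
from workcell import imaging
C={n:imaging.camera_info(n) for n in("side","top")}
def ray(n,p):
    c=C[n];d=np.array([(p[0]-c["cx"])/c["fx"],(p[1]-c["cy"])/c["fy"],1.]);R=np.array(c["R"])
    return -R.T@c["t"],R.T@d
def plane(n,p,z):
    o,d=ray(n,p);return o+d*(z-o[2])/d[2]
def proj(n,X):
    c=C[n];q=np.array(c["R"])@X+c["t"];return np.array([c["fx"]*q[0]/q[2]+c["cx"],c["fy"]*q[1]/q[2]+c["cy"]])
def two(p,q):
    A=[];b=[]
    for n,x in(("top",p),("side",q)):
        o,d=ray(n,x);d/=np.linalg.norm(d);P=np.eye(3)-np.outer(d,d);A.append(P);b.append(P@o)
    return np.linalg.lstsq(np.vstack(A),np.hstack(b),rcond=None)[0]
def red(n,im):
    h=cv2.cvtColor(im,cv2.COLOR_BGR2HSV)
    m=(((h[...,0]<6)|(h[...,0]>174))&(h[...,1]>170)&(h[...,2]>70)).astype(np.uint8)
    k,_,s,ce=cv2.connectedComponentsWithStats(m)
    return [(s[i].tolist(),ce[i].round(2)) for i in range(1,k) if s[i][4]>60]
E
python3 - <<'E'
from h import *
a=cv2.imread("pics/side0.png");b=cv2.imread("pics/top0.png")
R=lambda i,x,y,w,h,s:cv2.resize(i[y:y+h,x:x+w],None,fx=s,fy=s,interpolation=cv2.INTER_CUBIC)
out=np.zeros((600,800,3),np.uint8)
def put(im,x,y): out[y:y+im.shape[0],x:x+im.shape[1]]=im
put(R(b,240,190,70,75,5),0,0)         # top carousel
put(R(a,260,170,85,85,5),360,0)       # side carousel
put(R(b,145,205,80,55,3),0,430)  # top timers
put(R(a,205,240,85,87,2),360,426)
cv2.imwrite("pics/c1.png",out)
for n,i in(("top",b),("side",a)):
    for s,c in red(n,i): print(n,s,c,plane(n,c,.03).round(4))
E
```

```text
top [207, 212, 13, 13, 131] [212.9  217.55] [0.5591 0.0353 0.03  ]
top [104, 230, 15, 10, 92] [110.86 234.54] [0.4958 0.3518 0.03  ]
top [151, 234, 20, 19, 285] [160.75 242.79] [0.4748 0.1944 0.03  ]
top [207, 239, 14, 14, 143] [213.69 245.22] [0.4721 0.0289 0.03  ]
side [243, 247, 13, 14, 150] [248.89 253.37] [0.5537 0.0436 0.03  ]
side [264, 265, 14, 15, 160] [270.88 272.04] [0.4678 0.0368 0.03  ]
side [214, 297, 22, 24, 393] [224.22 308.65] [0.4723 0.1998 0.03  ]
side [162, 339, 15, 18, 144] [169.07 347.5 ] [0.4857 0.3619 0.03  ]
```

View pics/c1.png

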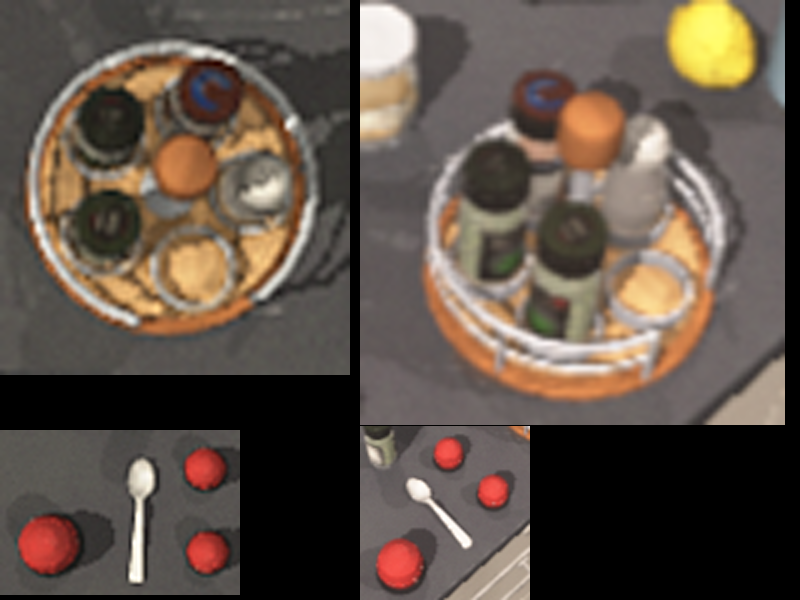

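The crop confirms the target timer: the red one at top (161,243) / side (224,309) is clearly larger than the two at (213,218) and (214,246). In the carousel, the salt (clear body, grey dome) is on the right at top (292,227), the empty ring is at the front, and the rail opening is at the front between top (267,254) and (291,250).

```bash
python3 - <<'E'
from h import *
a=cv2.imread("pics/side0.png");b=cv2.imread("pics/top0.png")
t=two((160.75,242.79),(224.22,308.65)); print("timer",t, proj("top",t),proj("side",t))
def knob(im,x,y,r):
    h=cv2.cvtColor(im,cv2.COLOR_BGR2HSV); m=((h[...,0]>5)&(h[...,0]<16)&(h[...,1]>130)&(h[...,2]>110)).astype(np.uint8)
    k,l,s,ce=cv2.connectedComponentsWithStats(m,connectivity=4); i=l[y,x]; return s[i],ce[i]
kt=knob(b,277,223,0);ks=knob(a,378 and 260+46,170+26,0);print(kt,ks)
k=two(kt[1],ks[1]);print("knob",k)
f=lambda x,y:(x/5+240-.4,y/5+190-.4)
g=lambda x,y:((x-360)/5+260-.4,y/5+170-.4)
c=k[:2]
def ang(P): d=P[:2]-c;return P.round(4),np.degrees(np.arctan2(d[1],d[0]))%360,np.hypot(*d)
for nm,P in dict(endL=plane("top",f(137,322),.057),endR=plane("top",f(257,300),.057),
  endRs=plane("side",g(722,262),.057),endLs=plane("side",g(655,335),.057),
  ring=plane("top",f(194,270),.025),rings=plane("side",g(652,290),.025),
  jarL=plane("top",f(108,222),.125),jarL2=plane("top",f(110,117),.125),jarR=plane("top",f(210,92),.125),salt=plane("top",f(266,184),.108),salts=plane("side",g(645,140),.108)).items(): print(nm,*ang(P))
E
```

```text
timer [0.47594274 0.19720076 0.01828153] [160.63225592 242.6263258 ] [224.45311344 308.70667349]
(array([270, 217,  14,  12, 128], dtype=int32), array([276.3359375, 222.6484375])) (array([299, 189,  14,  15, 165], dtype=int32), array([305.55151515, 195.79393939]))
knob [ 0.5352942  -0.15699875  0.1465497 ]
endL [ 0.4488 -0.1371  0.057 ] 167.0244602560532 0.08876472037180862
endR [ 0.4643 -0.2105  0.057 ] 216.99339111077768 0.08890905620593717
endRs [ 0.4565 -0.2017  0.057 ] 209.56447012779716 0.09064357701463685
endLs [ 0.4484 -0.1338  0.057 ] 165.02687733093214 0.08992746866475519
ring [ 0.4834 -0.1743  0.025 ] 198.47550343279158 0.05466687075566085
rings [ 0.4825 -0.1746  0.025 ] 198.46421998359475 0.05561614418631964
jarL [ 0.5035 -0.1149  0.125 ] 127.04452104838667 0.052773537169923807
jarL2 [ 0.5653 -0.1146  0.125 ] 54.704659531676924 0.05190483438774963
jarR [ 0.582  -0.1735  0.125 ] 340.5945248377542 0.049532727487469064
salt [ 0.5303 -0.2092  0.108 ] 264.56405880940747 0.052407856523305235
salts [ 0.5271 -0.2019  0.108 ] 259.67734235445994 0.045623297171419254
```

Call:
arm_command(rotation=[[0, 0, 0], [0, 0, 0], [0, 0, 0], [0, 0, 0], [0, 0, 0], [0, 0, 0], [0, 0, 0], [0, 0, 0], [0, 0, 0], [0, 0, 0], [0, 0, 0], [0, 0, 0]], slide=[[3, -3.7, 0], [3, -3.7, 0], [3, -3.7, 0], [3, -3.7, 0], [3, -3.7, 0], [3, -3.7, 0], [3, -3.7, 0], [3, -3.7, 0], [3, -3.7, 0], [3, -3.7, 0], [2.5, -3.9, 0], [0, 0, 0]], claw=[8.2, 8.2, 8.2, 8.2, 8.2, 8.2, 8.2, 8.2, 8.2, 8.2, 8.2, 8.2], force=30)

```text
time: 1.6
position: [0.476, 0.1953, 0.2307]
tool_rot: [0.001, 0.992, -0.123, -0.001]
contact_force: [-0.1, 0.4, 0.0]
opening: 0.0821
gripper_force: 0.0
```

Call:
arm_command(rotation=[[0, 0, 0], [0, 0, 0], [0, 0, 0], [0, 0, 0], [0, 0, 0], [0, 0, 0], [0, 0, 0], [0, 0, 0], [0, 0, 0], [0, 0, 0]], slide=[[0, 0.2, -3], [0, 0, -3], [0, 0, -3], [0, 0, -3], [0, 0, -2.5], [0, 0, -2], [0, 0, -1.5], [0, 0, -1.5], [0, 0, -1], [0, 0, 0]], claw=[8.2, 8.2, 8.2, 8.2, 8.2, 8.2, 8.2, 8.2, 8.2, 8.2])

```text
time: 2.85
position: [0.4749, 0.1994, 0.0257]
tool_rot: [0.001, 0.993, -0.121, -0.0]
contact_force: [-0.6, -0.5, -0.4]
opening: 0.0822
gripper_force: 0.0
```

Call:
arm_command(rotation=[[0, 0, 0], [0, 0, 0], [0, 0, 0], [0, 0, 0], [0, 0, 0], [0, 0, 0]], slide=[[0, 0, 0], [0, 0, 0], [0, 0, 0], [0, 0, 0], [0, 0, 0], [0, 0, 0]], claw=[5, 5, 5, 5, 5, 5], force=25)

```text
time: 3.6
position: [0.4739, 0.1968, 0.0274]
tool_rot: [0.003, 0.993, -0.121, -0.002]
contact_force: [-1.3, -7.6, 8.2]
opening: 0.0548
gripper_force: 24.9
```

Call:
arm_command(rotation=[[0, 0, 0], [0, 0, 0], [0, 0, 0], [0, 0, 0], [0, 0, 0], [0, 0, 0], [0, 0, 0], [0, 0, 0], [0, 0, 0], [0, 0, 0], [0, 0, 0]], slide=[[0, 0, 0], [0, 0, 0], [0, -0.2, 0], [0, 0, -0.4], [0, 0, -0.5], [0, 0, 0], [0, 0, 0], [0, 0, 0], [0, 0, 0], [0, 0, 0], [0, 0, 0]], claw=[8, 8, 8, 8, 8, 8, 5, 5, 5, 5, 5], force=25)

```text
time: 4.97
position: [0.4746, 0.1966, 0.0175]
tool_rot: [0.001, 0.993, -0.122, -0.001]
contact_force: [-2.4, -4.5, 5.4]
opening: 0.0591
gripper_force: 26.1
```

```bash
python3 - <<'E'
from h import *
b=imaging.get_image("side")[:,:,::-1]
cv2.imwrite("pics/c2.png",cv2.resize(b[230:350,150:300],None,fx=4,fy=4,interpolation=cv2.INTER_CUBIC))
E
```

```text
(no output)
```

View pics/c2.png

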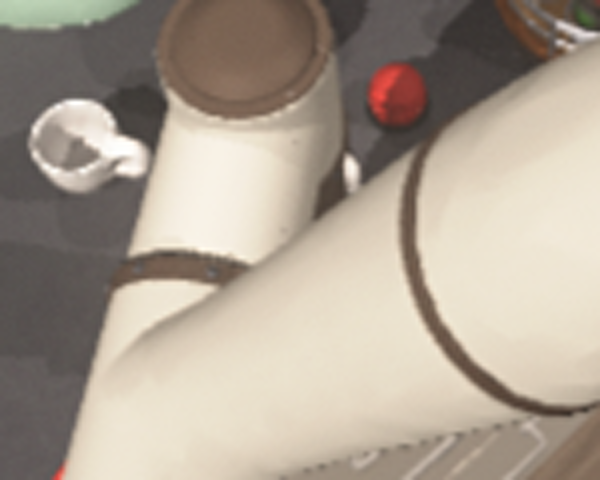

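The arm hides the timer in the side view; the other timer is visible at (398,95) in the crop. The 59 mm opening matches the dial's diameter, so I'm turning it clockwise.

Call:
arm_command(rotation=[[0, 0, -5], [0, 0, -5], [0, 0, -5], [0, 0, -5], [0, 0, -5], [0, 0, -5], [0, 0, 0]], slide=[[0, 0, 0], [0, 0, 0], [0, 0, 0], [0, 0, 0], [0, 0, 0], [0, 0, 0], [0, 0, 0]], claw=[5, 5, 5, 5, 5, 5, 5])

```text
time: 5.9
position: [0.475, 0.1974, 0.0172]
tool_rot: [0.0, 0.928, -0.373, -0.0]
contact_force: [-0.3, -2.7, 0.6]
opening: 0.059
gripper_force: 30.0
```

```bash
cat > s.py <<'E'
from workcell import sensors
import numpy as np
from scipy.spatial.transform import Rotation as R
s=sensors.read_state();w,x,y,z=s["tool_rot"];Y=R.from_quat([x,y,z,w]).as_matrix()[:,1]
print("t",s["time"],"pos",s["position"].round(4),"yaw",np.degrees(np.arctan2(-Y[1],-Y[0])).round(2),"M",s["moment"].round(3),"F",s["contact_force"].round(1),"op",round(s["opening"],4),"gf",s["gripper_force"],"q",s["joint_positions"].round(2))
E
python3 s.py
```

```text
t 5.9 pos [0.475  0.1974 0.0172] yaw 46.19 M [-0.694  0.35   0.272] F [-0.3 -2.7  0.6] op 0.059 gf 30.007721875335847 q [ 0.71  0.47 -0.51 -0.   -0.59  0.1 ]
```

Call:
arm_command(rotation=[[0, 0, -5], [0, 0, -5], [0, 0, 0]], slide=[[0, 0, 0], [0, 0, 0], [0, 0, 0]], claw=[5, 5, 5])

```text
time: 6.28
position: [0.4749, 0.1981, 0.0172]
tool_rot: [-0.0, 0.892, -0.452, -0.0]
contact_force: [-2.1, 0.6, 1.3]
opening: 0.0587
gripper_force: 30.2
```

```bash
python3 s.py
```

```text
t 6.275 pos [0.4749 0.1981 0.0172] yaw 36.21 M [ 0.3    0.922 -0.058] F [-2.1  0.6  1.3] op 0.0587 gf 30.169588331482373 q [ 0.71  0.47 -0.51 -0.   -0.59 -0.08]
```

Call:
arm_command(rotation=[[0, 0, -5], [0, 0, -5], [0, 0, 0]], slide=[[0, 0, 0], [0, 0, 0], [0, 0, 0]], claw=[5, 5, 5])

```text
time: 6.65
position: [0.4752, 0.1982, 0.0173]
tool_rot: [-0.0, 0.849, -0.528, -0.0]
contact_force: [-2.2, 0.7, 0.9]
opening: 0.0588
gripper_force: 29.7
```

```bash
python3 s.py
```

```text
t 6.65 pos [0.4752 0.1982 0.0173] yaw 26.24 M [0.343 0.647 0.003] F [-2.2  0.7  0.9] op 0.0588 gf 29.72804280514538 q [ 0.71  0.47 -0.51 -0.   -0.59 -0.25]
```

Call:
arm_command(rotation=[[0, 0, -5], [0, 0, -5], [0, 0, 0]], slide=[[0, 0, 0], [0, 0, 0], [0, 0, 0]], claw=[5, 5, 5])

```text
time: 7.02
position: [0.4757, 0.1983, 0.0174]
tool_rot: [-0.001, 0.8, -0.6, 0.0]
contact_force: [-0.1, 1.0, -0.5]
opening: 0.0587
gripper_force: 29.3
```

```bash
python3 s.py
```

```text
t 7.025 pos [0.4757 0.1983 0.0174] yaw 16.26 M [0.407 0.358 0.043] F [-0.1  1.  -0.5] op 0.0587 gf 29.31418674532324 q [ 0.71  0.47 -0.51 -0.   -0.59 -0.43]
```

Call:
arm_command(rotation=[[0, 0, -5], [0, 0, -5], [0, 0, 0]], slide=[[0, 0, 0], [0, 0, 0], [0, 0, 0]], claw=[5, 5, 5])

```text
time: 7.4
position: [0.4761, 0.1983, 0.0175]
tool_rot: [-0.001, 0.744, -0.668, 0.0]
contact_force: [0.1, 0.5, -0.3]
opening: 0.0582
gripper_force: 29.1
```

```bash
python3 s.py
```

```text
t 7.4 pos [0.4761 0.1983 0.0175] yaw 6.23 M [ 0.062 -0.36  -0.217] F [ 0.1  0.5 -0.3] op 0.0582 gf 29.149164417722204 q [ 0.71  0.47 -0.51  0.   -0.59 -0.6 ]
```

Call:
arm_command(rotation=[[0, 0, -5], [0, 0, -5], [0, 0, 0]], slide=[[0, 0, 0], [0, 0, 0], [0, 0, 0]], claw=[5, 5, 5])

```text
time: 7.78
position: [0.4764, 0.1985, 0.0177]
tool_rot: [0.002, -0.683, 0.73, -0.0]
contact_force: [2.8, 1.3, -0.5]
opening: 0.0586
gripper_force: 28.7
```

```bash
python3 s.py
```

```text
t 7.775 pos [0.4764 0.1985 0.0177] yaw -3.83 M [ 0.133 -0.851 -0.506] F [ 2.8  1.3 -0.5] op 0.0586 gf 28.74614832981024 q [ 0.71  0.47 -0.51 -0.   -0.59 -0.78]
```

Call:
arm_command(rotation=[[0, 0, -5], [0, 0, -5], [0, 0, 0]], slide=[[0, 0, 0], [0, 0, 0], [0, 0, 0]], claw=[5, 5, 5])

```text
time: 8.15
position: [0.4767, 0.1981, 0.0178]
tool_rot: [0.001, -0.618, 0.786, -0.0]
contact_force: [5.0, -1.6, -0.1]
opening: 0.0585
gripper_force: 28.4
```

```bash
python3 s.py
```

```text
t 8.15 pos [0.4767 0.1981 0.0178] yaw -13.66 M [-0.418 -1.357  0.101] F [ 5.  -1.6 -0.1] op 0.0585 gf 28.397335051267873 q [ 0.71  0.47 -0.51  0.   -0.59 -0.95]
```

Call:
arm_command(rotation=[[0, 0, -5], [0, 0, -5], [0, 0, 0]], slide=[[0, 0, 0], [0, 0, 0], [0, 0, 0]], claw=[5, 5, 5])

```text
time: 8.52
position: [0.4771, 0.1982, 0.0178]
tool_rot: [0.002, -0.547, 0.837, -0.0]
contact_force: [6.4, -1.9, -1.6]
opening: 0.0588
gripper_force: 28.2
```

```bash
python3 s.py
```

```text
t 8.525 pos [0.4771 0.1982 0.0178] yaw -23.74 M [-0.619 -1.867 -0.3  ] F [ 6.4 -1.9 -1.6] op 0.0588 gf 28.180386269814335 q [ 0.71  0.47 -0.51  0.   -0.59 -1.12]
```

Call:
arm_command(rotation=[[0, 0, 0], [0, 0, 0], [0, 0, 0], [0, 0, 0], [0, 0, 0], [0, 0, 0], [0, 0, 0], [0, 0, 0], [0, 0, 0], [0, 0, 0]], slide=[[0, 0, 0], [0, 0, 0], [0, 0, 0], [0, 0, 2], [0, 0, 4], [0, 0, 4], [0, 0, 4], [0, 0, 4], [0, 0, 4], [0, 0, 0]], claw=[8, 8, 8, 8, 8, 8, 8, 8, 8, 8])

```text
time: 9.78
position: [0.4764, 0.1986, 0.2408]
tool_rot: [0.004, -0.546, 0.838, 0.0]
contact_force: [0.6, 0.1, 0.1]
opening: 0.0797
gripper_force: 0.0
```

Call:
arm_command(rotation=[[0, 0, 5], [0, 0, 5], [0, 0, 5], [0, 0, 5], [0, 0, 5], [0, 0, 5], [0, 0, 5], [0, 0, 5], [0, 0, 0]], slide=[[0.7, -4, 0], [0.7, -4.5, 0], [0.7, -4.5, 0], [0.7, -4.5, 0], [0.7, -4.5, 0], [0.7, -4.5, 0], [0.8, -4.5, 0], [0.8, -4.5, 0], [0, 0, 0]], claw=[7, 7, 7, 7, 7, 7, 7, 7, 7])

```text
time: 10.9
position: [0.5324, -0.1595, 0.2353]
tool_rot: [0.001, 0.798, -0.603, -0.002]
contact_force: [0.0, 0.6, 0.5]
opening: 0.0701
gripper_force: 0.0
```

```bash
python3 s.py; python3 - <<'E'
from h import *
a0=cv2.imread("pics/side0.png");b0=cv2.imread("pics/top0.png")
a=np.ascontiguousarray(imaging.get_image("side")[:,:,::-1]);b=np.ascontiguousarray(imaging.get_image("top")[:,:,::-1])
cv2.imwrite("pics/a3.png",a);cv2.imwrite("pics/b3.png",b)
R=lambda i,x,y,w,h,s:cv2.resize(i[y:y+h,x:x+w],None,fx=s,fy=s,interpolation=cv2.INTER_CUBIC)
r=np.vstack([np.hstack([R(i,146,229,30,30,9),R(j,209,293,30,30,9)]) for i,j in((b0,a0),(b,a))])
cv2.imwrite("pics/c3.png",r); print(red("top",b)); print(red("side",a))
E
```

```text
t 10.9 pos [ 0.5324 -0.1595  0.2353] yaw 15.88 M [0.018 0.02  0.018] F [0.  0.6 0.5] op 0.0701 gf 0.0 q [ 0.    0.27 -0.16 -0.   -1.15  0.28]
[([104, 230, 15, 10, 92], array([110.86, 234.54])), ([151, 234, 19, 19, 261], array([160.21, 242.8 ]))]
[([243, 247, 13, 14, 152], array([248.88, 253.38])), ([264, 265, 14, 15, 163], array([270.94, 272.04])), ([214, 297, 22, 24, 397], array([224.24, 308.54])), ([162, 339, 15, 19, 149], array([168.94, 347.65]))]
```

View pics/c3.png

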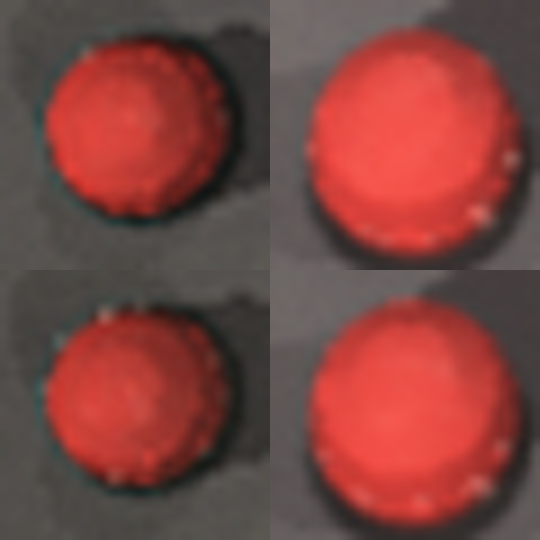

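The dial's white ticks have moved: in the side crops, the tick at (510,157) is now at (502,447), and the others shifted too. That doesn't show whether it reached the stop. I'll re-grip slightly higher and twist again; if the picture stays the same, the dial is at its stop.

Call:
arm_command(rotation=[[0, 0, 6], [0, 0, 6], [0, 0, 6], [0, 0, 6], [0, 0, 6], [0, 0, 6], [0, 0, 6], [0, 0, 6], [0, 0, 0]], slide=[[-0.7, 4.5, 0], [-0.7, 4.5, 0], [-0.7, 4.5, 0], [-0.7, 4.5, 0], [-0.7, 4.5, 0], [-0.7, 4.5, 0], [-0.7, 4.5, 0], [-0.7, 4.3, 0], [0, 0, 0]], claw=[8, 8, 8, 8, 8, 8, 8, 8, 8], force=22)

```text
time: 12.12
position: [0.4757, 0.2038, 0.2369]
tool_rot: [0.0, 0.975, -0.221, -0.0]
contact_force: [-0.7, -0.3, -0.0]
opening: 0.0801
gripper_force: 0.0
```

Call:
arm_command(rotation=[[0, 0, 0], [0, 0, 0], [0, 0, 0], [0, 0, 0], [0, 0, 0], [0, 0, 0], [0, 0, 0], [0, 0, 0]], slide=[[0, 0, -4], [0, 0, -4], [0, 0, -4], [0, 0, -4], [0, 0, -2.5], [0, 0, -2], [0, 0, -0.9], [0, 0, 0]], claw=[8, 8, 8, 8, 8, 8, 8, 8])

```text
time: 13.12
position: [0.4768, 0.2005, 0.0231]
tool_rot: [0.0, 0.975, -0.224, -0.0]
contact_force: [0.3, -0.1, 1.2]
opening: 0.0799
gripper_force: 0.0
```

Call:
arm_command(rotation=[[0, 0, 0], [0, 0, 0], [0, 0, 0], [0, 0, 0], [0, 0, 0], [0, 0, 0]], slide=[[0, 0, 0], [0, 0, 0], [0, 0, 0], [0, 0, 0], [0, 0, 0], [0, 0, 0]], claw=[5, 5, 5, 5, 5, 5])

```text
time: 13.88
position: [0.4748, 0.1973, 0.0245]
tool_rot: [0.003, 0.974, -0.224, -0.002]
contact_force: [-3.2, -8.6, 10.0]
opening: 0.0567
gripper_force: 22.1
```

```bash
python3 s.py
```

```text
t 13.875 pos [0.4748 0.1973 0.0245] yaw 64.06 M [-2.431  1.181 -0.004] F [-3.2 -8.6 10. ] op 0.0567 gf 22.12045759661123 q [ 0.71  0.46 -0.5   0.   -0.62  0.41]
```

Call:
arm_command(rotation=[[0, 0, 0], [0, 0, -5], [0, 0, -5], [0, 0, 0]], slide=[[-0.2, -0.3, 0], [0, 0, 0], [0, 0, 0], [0, 0, 0]], claw=[5, 5, 5, 5])

```text
time: 14.38
position: [0.475, 0.1974, 0.0247]
tool_rot: [0.0, 0.951, -0.308, 0.0]
contact_force: [-1.9, -1.1, 6.5]
opening: 0.056
gripper_force: 24.4
```

```bash
python3 s.py
```

```text
t 14.375 pos [0.475  0.1974 0.0247] yaw 54.13 M [-0.613  0.958 -0.043] F [-1.9 -1.1  6.5] op 0.056 gf 24.416866907849908 q [ 0.71  0.45 -0.51  0.   -0.61  0.23]
```

Call:
arm_command(rotation=[[0, 0, -5], [0, 0, -5], [0, 0, -5], [0, 0, -5]], slide=[[0, 0, 0], [0, 0, 0], [0, 0, 0], [0, 0, 0]], claw=[5, 5, 5, 5])

```text
time: 14.88
position: [0.4757, 0.1973, 0.025]
tool_rot: [0.0, 0.884, -0.468, 0.001]
contact_force: [-0.5, -4.8, 8.0]
opening: 0.056
gripper_force: 22.0
```

```bash
python3 s.py
```

```text
t 14.875 pos [0.4757 0.1973 0.025 ] yaw 34.18 M [-1.208  0.261  0.645] F [-0.5 -4.8  8. ] op 0.056 gf 22.020913937303703 q [ 0.71  0.45 -0.51  0.   -0.61 -0.11]
```

Call:
arm_command(rotation=[[0, 0, -5], [0, 0, -5], [0, 0, -5], [0, 0, -5]], slide=[[0, 0, 0], [0, 0, 0], [0, 0, 0], [0, 0, 0]], claw=[5, 5, 5, 5])

```text
time: 15.38
position: [0.4758, 0.1975, 0.0254]
tool_rot: [-0.0, 0.789, -0.614, 0.001]
contact_force: [-0.8, -4.5, 9.2]
opening: 0.0559
gripper_force: 22.9
```

```bash
python3 s.py
```

```text
t 15.375 pos [0.4758 0.1975 0.0254] yaw 14.23 M [-1.476  0.279  0.801] F [-0.8 -4.5  9.2] op 0.0559 gf 22.870023745144863 q [ 0.71  0.45 -0.51  0.   -0.61 -0.46]
```

Mz now rises to +0.65 and then +0.80 N m as the pads slip, so the dial is at its zero stop. Next is the carousel.

Call:
arm_command(rotation=[[0, 0, 0], [0, 0, 0], [0, 0, 0], [0, 0, 0], [0, 0, 0], [0, 0, 0], [0, 0, 0], [0, 0, 0], [0, 0, 0], [0, 0, 0]], slide=[[0, 0, 0], [0, 0, 0], [0, 0, 0], [0, 0, 2], [0, 0, 4], [0, 0, 4], [0, 0, 4], [0, 0, 4], [0, 0, 3], [0, 0, 0]], claw=[8, 8, 8, 8, 8, 8, 8, 8, 8, 8])

```text
time: 16.62
position: [0.4763, 0.1985, 0.2358]
tool_rot: [-0.003, 0.789, -0.615, 0.001]
contact_force: [0.6, 0.4, -0.9]
opening: 0.08
gripper_force: 0.0
```

Call:
arm_command(rotation=[[0, 0, 0], [0, 0, 0], [0, 0, 0], [0, 0, 0], [0, 0, 0], [0, 0, 0], [0, 0, 0], [0, 0, 0], [0, 0, 0], [0, 0, 0]], slide=[[0.7, -4, 0], [0.7, -4.5, 0], [0.7, -4.5, 0], [0.7, -4.5, 0], [0.7, -4.5, 0], [0.8, -4.5, 0], [0.8, -4.5, 0], [0.8, -4.4, 0], [0, 0, 0], [0, 0, 0]], claw=[7, 7, 7, 7, 7, 7, 7, 7, 7, 7])

```text
time: 17.88
position: [0.5336, -0.1562, 0.232]
tool_rot: [0.001, 0.788, -0.615, -0.001]
contact_force: [0.3, 0.1, -0.5]
opening: 0.07
gripper_force: 0.0
```

```bash
python3 s.py
```

```text
t 17.875 pos [ 0.5336 -0.1562  0.232 ] yaw 14.06 M [0.007 0.01  0.042] F [ 0.3  0.1 -0.5] op 0.07 gf 0.0 q [ 0.01  0.27 -0.16 -0.   -1.14  0.24]
```

Call:
arm_command(rotation=[[0, 0, 0], [0, 0, 0], [0, 0, 0], [0, 0, 0], [0, 0, 0], [0, 0, 0]], slide=[[0.1, -0.1, -3], [0, 0, -3], [0, 0, -2], [0, 0, -1.5], [0, 0, -0.9], [0, 0, 0]], claw=[7, 7, 7, 7, 7, 7])

```text
time: 18.62
position: [0.5351, -0.157, 0.129]
tool_rot: [0.0, 0.789, -0.615, -0.0]
contact_force: [-0.1, -1.4, 0.2]
opening: 0.07
gripper_force: 0.0
```

```bash
python3 s.py
```

```text
t 18.625 pos [ 0.5351 -0.157   0.129 ] yaw 14.13 M [0.032 0.015 0.023] F [-0.1 -1.4  0.2] op 0.07 gf 0.0 q [ 0.01  0.37 -0.3   0.   -0.9   0.24]
```

Call:
arm_command(rotation=[[0, 0, 0], [0, 0, 0], [0, 0, 0], [0, 0, 0], [0, 0, 0], [0, 0, 0], [0, 0, 0]], slide=[[0, 0, 0], [0, 0, 0], [0, 0, 0], [0, 0, 0], [0, 0, 0], [0, 0, 0], [0, 0, 0]], claw=[3, 3, 3, 3, 3, 3, 3], force=25)

```text
time: 19.5
position: [0.5344, -0.1577, 0.1303]
tool_rot: [0.001, 0.788, -0.615, -0.0]
contact_force: [-4.6, -1.0, 5.8]
opening: 0.0372
gripper_force: 25.6
```

```bash
python3 s.py
```

```text
t 19.5 pos [ 0.5344 -0.1577  0.1303] yaw 14.08 M [-0.087  1.229  0.019] F [-4.6 -1.   5.8] op 0.0372 gf 25.617636517854407 q [ 0.    0.37 -0.3   0.   -0.91  0.24]
```

Held (37 mm opening on the 38 mm knob). Turning clockwise 78° gently.

Call:
arm_command(rotation=[[0, 0, -2], [0, 0, -4], [0, 0, -4], [0, 0, -4], [0, 0, -4], [0, 0, -4], [0, 0, -4], [0, 0, -4], [0, 0, -4], [0, 0, -4], [0, 0, -2], [0, 0, 0]], slide=[[0, 0, 0], [0, 0, 0], [0, 0, 0], [0, 0, 0], [0, 0, 0], [0, 0, 0], [0, 0, 0], [0, 0, 0], [0, 0, 0], [0, 0, 0], [0, 0, 0], [0, 0, 0]], claw=[3, 3, 3, 3, 3, 3, 3, 3, 3, 3, 3, 3])

```text
time: 21.0
position: [0.5342, -0.1577, 0.1303]
tool_rot: [-0.001, -0.53, 0.848, 0.0]
contact_force: [-4.4, 0.0, 5.2]
opening: 0.0371
gripper_force: 25.7
```

Call:
arm_command(rotation=[[0, 0, -2], [0, 0, -4], [0, 0, -4], [0, 0, -4], [0, 0, -4], [0, 0, -4], [0, 0, -4], [0, 0, -4], [0, 0, -4], [0, 0, -4], [0, 0, 0], [0, 0, 0]], slide=[[0, 0, 0], [0, 0, 0], [0, 0, 0], [0, 0, 0], [0, 0, 0], [0, 0, 0], [0, 0, 0], [0, 0, 0], [0, 0, 0], [0, 0, 0], [0, 0, 0], [0, 0, 0]], claw=[3, 3, 3, 3, 3, 3, 3, 3, 3, 3, 3, 3])

```text
time: 22.5
position: [0.5341, -0.1576, 0.1303]
tool_rot: [-0.001, -0.226, 0.974, 0.0]
contact_force: [-5.2, -0.3, 5.9]
opening: 0.0371
gripper_force: 25.7
```

```bash
python3 s.py; python3 - <<'E'
from h import *
a=np.ascontiguousarray(imaging.get_image("side")[:,:,::-1]);b=np.ascontiguousarray(imaging.get_image("top")[:,:,::-1])
cv2.imwrite("pics/a4.png",a);cv2.imwrite("pics/b4.png",b)
R=lambda i,x,y,w,h,s:cv2.resize(i[y:y+h,x:x+w],None,fx=s,fy=s,interpolation=cv2.INTER_CUBIC)
out=np.zeros((425,800,3),np.uint8);t=R(b,240,190,70,75,5);out[:375,:350]=t;out[:,360:785]=R(a,260,170,85,85,5)
cv2.imwrite("pics/c4.png",out)
E
```

```text
t 22.5 pos [ 0.5341 -0.1576  0.1303] yaw -63.93 M [0.147 1.377 0.007] F [-5.2 -0.3  5.9] op 0.0371 gf 25.661839731037617 q [ 0.    0.37 -0.3   0.   -0.91 -1.12]
```

View pics/c4.png

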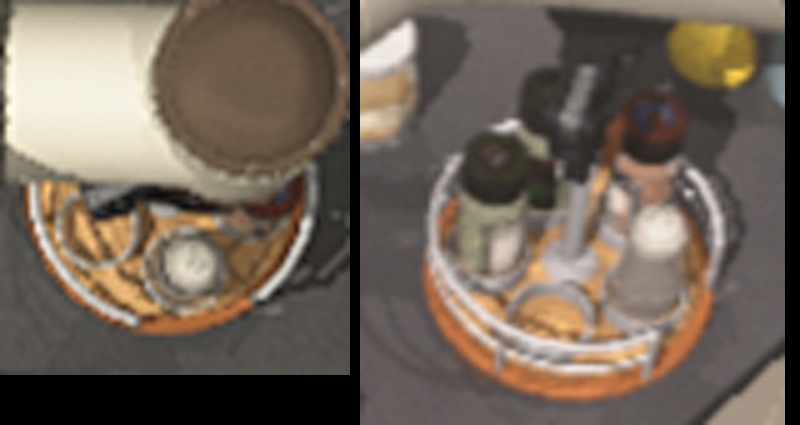

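The salt shaker is now at the front: top crop (187,268), side crop (648,270). The empty ring is at (100,225) and (550,315), and all jars are standing. Measuring the remaining angle.

```bash
python3 - <<'E'
from h import *
c=np.array([.535,-.157])
f=lambda x,y:(x/5+240-.4,y/5+190-.4)
g=lambda x,y:((x-360)/5+260-.4,y/5+170-.4)
for nm,P in dict(dome=plane("top",f(187,258),.107),domes=plane("side",g(658,228),.105),saltring=plane("top",f(186,271),.033),empty=plane("top",f(101,228),.025),emptys=plane("side",g(550,318),.025)).items():
    d=P[:2]-c;print(nm,P.round(4),np.degrees(np.arctan2(d[1],d[0]))%360,np.hypot(*d))
for n,F in(("top",lambda p:(p+.4-[240,190])*5),("side",lambda p:(p+.4-[260,170])*5+[360,0])):
  for r,th,z in((.052,192,.033),(.052,192,.108),(.087,192,.059),(0,0,.012)):
    t=np.radians(th);print(n,r,z,F(proj(n,np.array([c[0]+r*np.cos(t),c[1]+r*np.sin(t),z]))).round(0))
E
```

```text
dome [ 0.4852 -0.1629  0.107 ] 186.72859771381226 0.05013505865909115
domes [ 0.4797 -0.1617  0.105 ] 184.82246992298258 0.05546281202276917
saltring [ 0.4822 -0.1686  0.033 ] 192.39258460760627 0.05408951880153471
empty [ 0.5081 -0.115   0.025 ] 122.6234020435952 0.049869555460779466
emptys [ 0.51   -0.1136  0.025 ] 119.95435640683525 0.05007639768696058
top 0.052 0.033 [185. 268.]
top 0.052 0.108 [195. 260.]
top 0.087 0.059 [199. 322.]
top 0 0.012 [166. 190.]
side 0.052 0.033 [644. 287.]
side 0.052 0.108 [660. 215.]
side 0.087 0.059 [701. 292.]
side 0 0.012 [568. 265.]
```

```bash
python3 - <<'E'
from h import *
c=np.array([.535,-.157]);ims=[]
for n,x0,y0,f in(("top",255,225,"pics/b4.png"),("side",300,195,"pics/a4.png")):
    im=cv2.resize(cv2.imread(f)[y0:y0+50,x0:x0+50],None,fx=8,fy=8,interpolation=cv2.INTER_CUBIC)
    for th,r,z,col in((192-25.2,.087,.057,(255,0,255)),(192+25.2,.087,.057,(255,0,255)),(192,.087,.057,(255,255,0)),(187,.087,.057,(0,255,0)),(192,.052,.033,(0,0,255)),(192,.052,.109,(0,0,255))):
        t=np.radians(th);p=proj(n,np.array([c[0]+r*np.cos(t),c[1]+r*np.sin(t),z]))
        cv2.circle(im,tuple(int(v) for v in (p+.5-[x0,y0])*8),4,col,1)
    ims.append(im)
cv2.imwrite("pics/c5.png",np.hstack(ims))
E
```

```text
(no output)
```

View pics/c5.png

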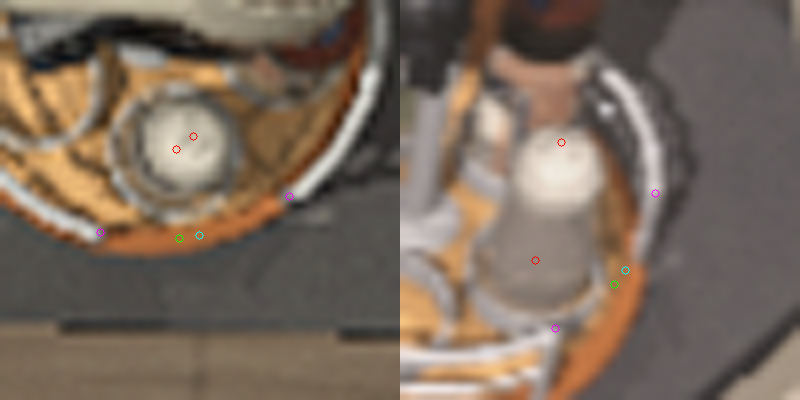

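The overlay shows the opening's ends at top crop (100,232) and (289,196), matching a 192° centre. The salt's ring is centred at about (174,150), against an ideal of (176,149), so it stands within about 2 mm of the middle line. The grip is firm, so I'm handing in.

```bash
python3 s.py; python3 -c "
from workcell import job_done
print(job_done())"
```

```text
t 22.6 pos [ 0.5341 -0.1576  0.1302] yaw -63.93 M [ 0.099  1.404 -0.032] F [-4.3  0.3  6.4] op 0.0373 gf 25.660828733816743 q [ 0.    0.37 -0.3   0.   -0.91 -1.12]
the job is handed in; nothing more can be done
None
```

I turned the timer dial back to its zero stop and centred the salt shaker in the rail opening to within about 2 mm by the camera. The gripper is still holding the knob at about 25 N; I've handed the job in, but it returned no verdict.

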